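# Close up the sliding end of a case rack and lock it with its eccentric cam

### The arm

A 6-joint arm with a two-finger parallel gripper is mounted at the origin on the work surface. World frame = base frame: x ahead of the robot, y to its left, z up, the work surface at z = 0. Lengths are in mm, angles in rad, forces in N, time in s.
With the tool pointing down it reaches from about 400 to 925 mm from the base axis. Payload 12.5 kg.
Tool frame: the origin (TCP) lies midway between the tips of the shut fingers; the grasp point (between the pads) lies 19 mm behind it; z points along the fingers, y is the direction in which the jaws open and shut (so a half turn about z gives the same grasp; the last joint's range is limited). The gripper opens to 95 mm and grips with 3 to 60 N. Pads are 20 mm wide; open, the fingers measure 119 mm over their backs; the gripper's body (75 mm by 180 mm) begins 59 mm behind the grasp point.
Start: joints at [1.082, 0.491, 1.559, -0, 1.092, -0.106], TCP at [233.435, 579.789, 214.661] pointing down, gripper open.
Joint ranges: [-3.1, 3.1], [-0.84, 2.19], [0.05, 2.79], [-1.13, 4.28], [0.06, 2.93], [-2.69, 2.69]. Speed limits (rad/s): [2.22, 2.22, 2.79, 3.14, 3.14, 3.14].

### API

Orientations are given as [roll, pitch, yaw] about the fixed x, y, z axes, in that order (R = Rz(yaw) Ry(pitch) Rx(roll)).
In Python, from cell import env, eyes, job_done, boxes_of, regions_of gives the robot as it stands.
- The arm moves only by the tool send_rows, never from a script. Its argument "plan" is text: rows parted by semicolons, each of 5 numbers parted by spaces: the shift along the tool's x, y, z in mm, then the turn about the tool's z in rad, then the finger opening in mm, from 0 to 95.1. In form: x y z roll gripper; .... A call has 1 to 8 rows; each row shifts and turns the pose as measured when the row begins, along the tool's axes as they then stand; what a row does not reach is not made up. A row lasts 1/10 s, in which the tool goes at most 50 mm and 8.59 degrees, less where a joint would pass 70% of its speed; a pose out of reach is approached as far as the arm can. A call with a gripper value outside its range is refused whole. The fingers move at their own pace and stop on an object; the grip force is fixed at half the most. Time passes only in rows, so rows that do not move let the fingers close. It gives the time, the measured TCP pose, the force and the opening at its end, in the units of the state.
- env.state(): the state, without advancing time (a new reading comes with each control period).
- eyes.read_camera(name): name is "scene" or "side" or "wrist"; returns a dict with "image" (384x512x3 uint8, red, green, blue), "vertical_fov" (degrees; the focal length in pixels is half the picture's height over the tangent of half this angle, whatever the lens; pixels are square), "cx", "cy" (the principal point, pixels), "extrinsics" (4x4, takes a point from camera to world coordinates). Camera axes: x right, y up, looking along -z (the intrinsics and any distortion apply to the point x, -y, -z); pixel columns grow to the right and rows downward; lengths in mm; the calibration is good to about 2 mm. The wrist camera is an equidistant fisheye: a pixel r from the principal point sees the ray r / f radians off the axis. A picture is of the moment at which its call begins. There is no depth.
- job_done(): hands the job in, once; it reports no verdict.
Trained networks look in a picture, given as the dict that the camera call returned (one of the last four; its "shot" number tells which), for a name from the list of things; names that differ only in an ending like _2 or _b are one class to them, and where a whole thing is asked for, a point or a joint stands for the part that bears it (a point fixed in the world has none). Each returns a list of dicts, best first, with "confidence" (0 to 1); they miss things now and then, are a little off and sometimes report something else, mostly with a low value. They report only what shows in the picture. A call takes as long as a camera call. They do not tell look-alikes from the thing itself.
- boxes_of(target, picture): "bbox" ([left, top, width, height] in pixels, round what is visible of it).
- regions_of(target, picture): "pixels" (384x512 bool, what is visible of it) and "bbox" ([left, top, width, height] in pixels, round what is visible of it).
The state is a dict: "t": time; "joints": joint angles; "qvel": joint speeds; "tau": joint torques, N m; "eef_pos": TCP position; "tcp_rot": TCP orientation; "ft_force": force on the tool from outside, world axes, zero at the start; "moment": the same for the moment, N m; "opening": opening from 0.0 (shut) to 1.0 (fully open).
Only numpy, scipy, OpenCV 4.12 (cv2) and the standard library are available. Lean on these libraries where they do the work, as an engineer would, in place of code of your own. Each camera call takes 0.05 s, during which the arm holds its last target.

### The job

The cases in the wooden rack stand loose with gaps between them. Pushing with closed fingertips, without pinching or lifting anything or touching the cases themselves, swing the lever of the eccentric lock all the way round to the cam's low point so that the sliding end is free, push the sliding end forward until all five cases stand upright close together against the fixed end, then swing the lever back so that the cam clamps the bar firmly again. Leave the other things on the top where they are and finish clear of the rack.

Things in the scene. Friction and masses are not known exactly. Their poses are not given: they have to be found in the camera images.
- rack: Fixed wooden rack, origin on the work surface; z up, y FORWARD (the way the sliding end closes up the cases). Base 170 mm (x) by 325 (y -175 to +150), 18 thick. Fixed end board y 135 to 150, top 123 above the work surface; side rails to 32 high, y 5 to 135. Sliding bar at x -40 to +4; guide cleat (34 high) on its -x side; eccentric lock on its +x side, behind the cases.
- slide (a joint): Sliding end, m, growing forward. Starts at 0.004 to 0.018; at 0.050 the five cases are close together on the fixed end, which stops it. Friction 2.5 N when free, plus about 0.5 N per case pushed; clamped it takes over 15 N. A bar (top 33 mm above the work surface) with an upright plate in front (138 wide, top 114 above the work surface) and the thumb block at its rear end, 155 mm behind the plate.
- thumb_block (a point): Centre of the upright wooden block at the rear end of the sliding bar: 36 mm wide (rack x), 14 mm thick (rack y), its top 63 mm, this point 48 mm above the work surface. Its rear face, to be pushed forward, is 7 mm behind this point (rack -y), with free room behind it above the base. It moves with the slide.
- cam (a joint): Eccentric lock, rad: 0 = low point (free, at a stop; lever 52 deg from rack +x towards +y), growing CLOCKWISE from above. From 1.75 on the rim presses the bar; starts clamped at 1.90 to 1.98 (lever about 60 deg from rack +x towards -y); ends at 2.1. Stays where left. At the knob: 4 N free, up to 15 N clamping. Under clamp it drags the bar a few mm: back when freeing, forward when locking.
- cam_pivot (a point): A point on the upright axis of the cam, 43 mm above the work surface (top face of the lever). The cam is a wooden disc, radius 26 mm, 14 mm thick, mounted 5 mm off-centre; above it lies a flat steel lever, 14 mm wide, its top 43 mm above the work surface.
- cam_knob (a point): Middle of the upright round wooden knob at the end of the lever: 16 mm in diameter, from 43 to 73 mm above the work surface, this point at 58 mm; its axis is 65 mm from the pivot. It moves with the cam. Push it sideways with the fingertips.
- case1: Flat clear plastic disc case no. 1 counted from the fixed end, loose, standing on its long edge across the rack: 142 mm wide (x), 10.4 mm thick (y), 125 mm high, 0.1 kg. Origin in the middle of its underside, on the base 18 mm above the work surface; its top is 143 mm above the work surface. Do not touch or lift it directly.
- case2: Flat clear plastic disc case no. 2 counted from the fixed end, loose, standing on its long edge across the rack: 142 mm wide (x), 10.4 mm thick (y), 125 mm high, 0.1 kg. Origin in the middle of its underside, on the base 18 mm above the work surface; its top is 143 mm above the work surface. Do not touch or lift it directly.
- case3: Flat clear plastic disc case no. 3 counted from the fixed end, loose, standing on its long edge across the rack: 142 mm wide (x), 10.4 mm thick (y), 125 mm high, 0.1 kg. Origin in the middle of its underside, on the base 18 mm above the work surface; its top is 143 mm above the work surface. Do not touch or lift it directly.
- case4: Flat clear plastic disc case no. 4 counted from the fixed end, loose, standing on its long edge across the rack: 142 mm wide (x), 10.4 mm thick (y), 125 mm high, 0.1 kg. Origin in the middle of its underside, on the base 18 mm above the work surface; its top is 143 mm above the work surface. Do not touch or lift it directly.
- case5: Flat clear plastic disc case no. 5 counted from the fixed end, loose, standing on its long edge across the rack: 142 mm wide (x), 10.4 mm thick (y), 125 mm high, 0.1 kg. Origin in the middle of its underside, on the base 18 mm above the work surface; its top is 143 mm above the work surface. Do not touch or lift it directly.
- coin_bowl: White ceramic bowl of coins, 114 mm across, 48 mm high, origin under its centre. Leave alone.
- torch: Yellow torch lying on its side, 152 mm long, up to 36 mm thick, origin under its middle, x along it. Leave alone.
- mug: Blue ceramic mug, 80 mm across, 92 mm high, origin under its centre. Leave alone.
- glasses_case: Black glasses case lying flat, 160 (x) by 62 (y) by 39 mm, origin under its centre. Leave alone.
- alarm_clock: White alarm clock, 45 (x) by 105 (y) by 90 mm, origin under its centre. Leave alone.
- acrylic_lid (a joint): Swing lid of the clear acrylic box (150 by 200 by 89 mm) that stands to the robot's right, in rad, 0 = shut. Leave alone.
Things that resemble listed ones, but are neither listed nor needed, are in the scene too. What is shaped like the case5 but orange or pink is not meant. What is shaped like the case2 but orange is not meant.

How it is judged (in metres and radians):
On the way, in this order (a step that is already met when the one before it is completed fails the run):
1. the cam is turned to its low point before the sliding end has been pushed forward (value of joint cam below 0.35 rad and value of joint slide below 0.028 m), for 0.1 s.
2. with the cam still at its low point, the sliding end is pushed forward until the cases are close together (value of joint cam below 0.45 rad and value of joint slide above 0.0465 m), for 0.1 s.
3. the cam is turned back and clamps the bar (value of joint cam above 1.8 rad and contact force between cam and slide above 6 N), for 0.2 s.
At the end, for the whole second after the job is handed in: The sliding end is within about 4 mm of fully closed (joint slide above 0.046), the cam is turned back to the clamped side (joint cam above 1.80) and presses on the bar with more than 6 N, nothing moves, and all five cases stand upright within 0.08 rad (all of step 3 and value of joint slide above 0.046 m and not (velocity of joint slide above 0.005 m/s) and not (velocity of joint slide below -0.005 m/s) and angle between each of case1, case2, case3, case4, case5's own z axis and vertical below 0.08 rad); the robot touches nothing.
It fails at once if the knob of the lever is taken between the fingers instead of pushed (distance between the grasp point and cam_knob below 0.011 m).
It fails at once if the thumb block is taken between the fingers instead of pushed (distance between the grasp point and thumb_block below 0.011 m).
It fails at once if a case is lifted or falls over (height (world z) of any of case1, case2, case3, case4, case5 above 0.035 m or angle between any of case1, case2, case3, case4, case5's own z axis and vertical above 0.5 rad).
It fails at once if the robot touches a case (contact force between the fingers and case1 above 1 N or contact force between the fingers and case2 above 1 N or contact force between the fingers and case3 above 1 N or contact force between the fingers and case4 above 1 N or contact force between the fingers and case5 above 1 N).
It fails at once if another thing on the top is moved more than 20 mm, or the lid of the clear box is opened (distance of any of coin_bowl, torch, mug, glasses_case, alarm_clock from where it was at the start of the episode above 0.02 m or value of joint acrylic_lid above 0.15 rad).
It also fails if it takes over 72 s, if anything falls off the work surface, if the arm or the gripper's body presses on something with over 40 N, if the wrist force passes 120 N, or if a joint passes its speed limit or range.

## Working session

There is one attempt and no reset: what is moved stays moved. The work goes in short steps, Python scripts to look and compute and a tool call to move; the robot and the scene stay as the last step left them, time stands still between calls to the robot, and variables do not carry over. Pictures are saved under pics/ and viewed, and the job is handed in when it is done.

Besides the shell and the picture viewer there is one more tool, called by a JSON object that holds its "api" and its "payload". send_rows: Moves the arm, as the interface text tells. Its arguments: {"type":"object","properties":{"plan":{"type":"string"}},"required":["plan"]}

```bash
mkdir -p pics; ls; cat > h.py <<'E'
import numpy as np,cv2
from cell import env,eyes,job_done,boxes_of,regions_of
def save(d,n,crop=None,s=1):
    im=cv2.cvtColor(d["image"],cv2.COLOR_RGB2BGR)
    if crop: x,y,w,h=crop; im=im[y:y+h,x:x+w]
    if s!=1: im=cv2.resize(im,None,fx=s,fy=s,interpolation=cv2.INTER_CUBIC)
    cv2.imwrite("pics/"+n,im)
def foc(d): return d["image"].shape[0]/2/np.tan(np.radians(d["vertical_fov"])/2)
def ray(d,u,v,fish=False):
    f=foc(d);x=(u-d["cx"])/f;y=(v-d["cy"])/f
    if fish:
        r=np.hypot(x,y);k=np.sin(r)/r if r>1e-9 else 1
        c=np.array([x*k,-y*k,-np.cos(r)])
    else: c=np.array([x,-y,-1.])
    E=np.array(d["extrinsics"]);w=E[:3,:3]@c
    return E[:3,3],w/np.linalg.norm(w)
def atz(d,u,v,z,fish=False):
    o,w=ray(d,u,v,fish);return o+w*(z-o[2])/w[2]
def proj(d,p,fish=False):
    E=np.array(d["extrinsics"]);c=E[:3,:3].T@(np.array(p)-E[:3,3]);f=foc(d)
    if fish:
        th=np.arctan2(np.hypot(c[0],c[1]),-c[2]);n=np.hypot(c[0],c[1])
        return d["cx"]+f*th*c[0]/n,d["cy"]-f*th*c[1]/n
    return d["cx"]+f*c[0]/-c[2],d["cy"]-f*c[1]/-c[2]
E
python3 - <<'E'
from h import *
for n in ["scene","side","wrist"]:
    d=eyes.read_camera(n);save(d,n+"0.png",s=1.5);print(n,d["vertical_fov"],d["cx"],d["cy"],np.round(d["extrinsics"],3).tolist(),[k for k in d])
    for t in ["rack","thumb_block","cam_knob","cam_pivot","case1","coin_bowl","torch","mug","glasses_case","alarm_clock"]:
        print(t,[(np.round(b["bbox"]).tolist(),round(b["confidence"],2)) for b in boxes_of(t,d)])
print(env.state())
E
```

```text
pics
scene 49.84696002799228 248.7979618714902 187.8560574105705 [[0.156, -0.536, 0.83, 1524.577], [0.988, 0.087, -0.129, -174.353], [-0.003, 0.84, 0.543, 716.749], [0.0, 0.0, 0.0, 1.0]] ['image', 'vertical_fov', 'cx', 'cy', 'extrinsics', 'shot']
rack [([202.0, 161.0, 127.0, 72.0], 0.8), ([303.0, 201.0, 42.0, 31.0], 0.16)]
thumb_block [([224.0, 158.0, 68.0, 52.0], 0.96)]
cam_knob [([238.0, 200.0, 26.0, 16.0], 0.66)]
cam_pivot [([203.0, 161.0, 128.0, 73.0], 0.84)]
case1 [([293.0, 144.0, 25.0, 54.0], 0.87), ([292.0, 122.0, 19.0, 31.0], 0.82), ([299.0, 143.0, 20.0, 55.0], 0.81), ([275.0, 148.0, 29.0, 53.0], 0.62), ([331.0, 130.0, 51.0, 42.0], 0.6), ([382.0, 197.0, 66.0, 39.0], 0.58), ([285.0, 149.0, 28.0, 53.0], 0.57), ([284.0, 143.0, 24.0, 57.0], 0.55)]
coin_bowl [([304.0, 200.0, 40.0, 32.0], 0.81)]
torch [([330.0, 181.0, 23.0, 22.0], 0.67)]
mug [([240.0, 150.0, 24.0, 38.0], 0.95)]
glasses_case [([227.0, 227.0, 66.0, 40.0], 0.95)]
alarm_clock [([391.0, 174.0, 39.0, 20.0], 0.66)]
side 55.55572279862857 257.5286534289366 193.73553263424287 [[-0.988, 0.097, -0.117, 425.009], [-0.151, -0.6
[... 1383 characters left out ...]
glasses_case []
alarm_clock []
{'t': 1.65, 'joints': array([ 1.08240308e+00,  4.90885929e-01,  1.55889406e+00, -2.94809555e-05,
        1.09169255e+00, -1.05596240e-01]), 'qvel': array([-1.40036162e-03, -1.81479803e-03,  1.37060364e-03,  6.30562750e-05,
        4.15958458e-04, -8.54879626e-04]), 'tau': array([-1.31076333e-03, -6.12469196e+01, -2.58430105e+01,  6.93076942e-02,
        4.45645850e-02, -1.63271585e-05]), 'eef_pos': array([233.44128184, 579.79040009, 214.67173694]), 'tcp_rot': array([3.14147597e+00, 3.86772635e-05, 2.75880923e+00]), 'ft_force': array([-0.04922743,  0.46328018, -0.31515191]), 'moment': array([-0.03678589,  0.01303434,  0.01191828]), 'opening': 1.0019586563184684}
```

View pics/scene0.png

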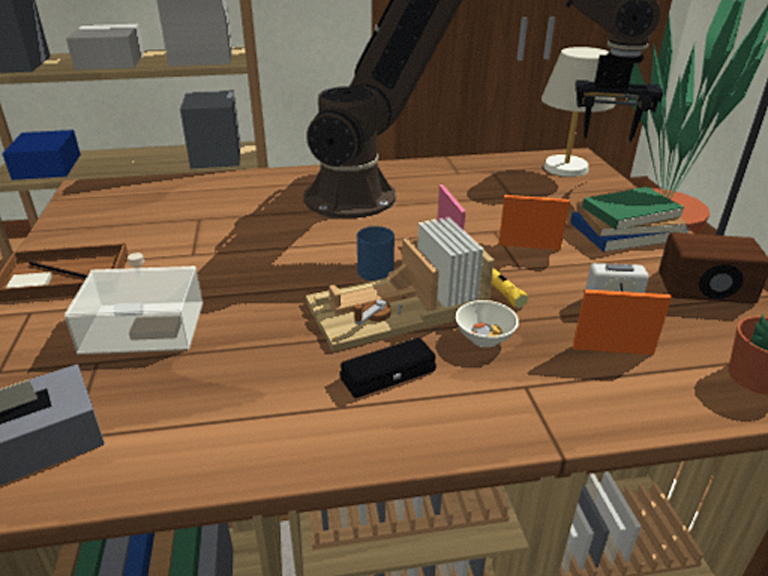

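View pics/side0.png

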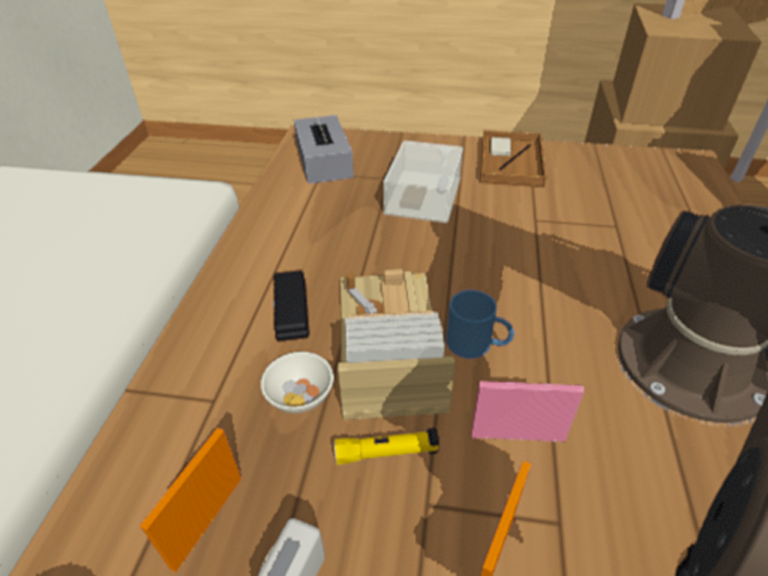

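```bash
python3 - <<'E'
import cv2
a=cv2.imread("pics/scene0.png");b=cv2.imread("pics/side0.png")
cv2.imwrite("pics/scene0c.png",cv2.resize(a[200:370,280:520],None,fx=3.3,fy=3.3,interpolation=cv2.INTER_CUBIC))
cv2.imwrite("pics/side0c.png",cv2.resize(b[240:440,250:500],None,fx=3,fy=3,interpolation=cv2.INTER_CUBIC))
E
```

```text
(no output)
```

View pics/scene0c.png

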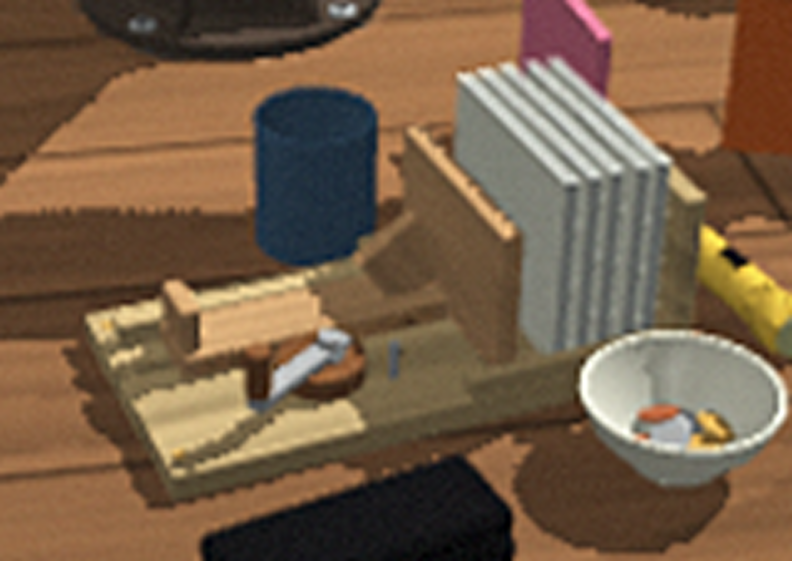

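View pics/side0c.png

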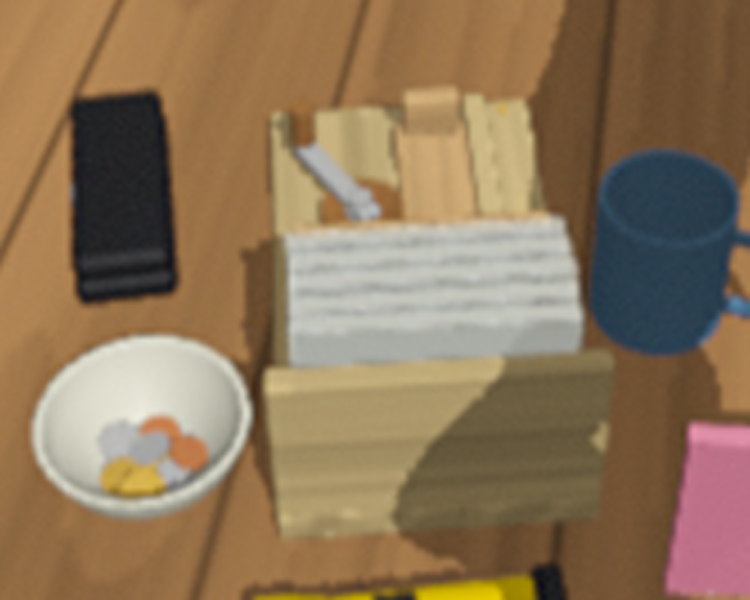

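```bash
python3 - <<'E'
from h import *
d=eyes.read_camera("scene")
c=lambda x,y:(x/4.95+186.7,y/4.95+133.3)
a=atz(d,*c(85,318),18);b=atz(d,*c(175,485),18);k=atz(d,*c(258,352),73);p=atz(d,*c(335,345),43)
print(a,b,np.linalg.norm(b-a),np.degrees(np.arctan2(*(b-a)[1::-1])),k,p)
e=eyes.read_camera("side")
s=lambda x,y:(x/4.5+250/1.5,y/4.5+160)
for q,z in [((272,112),18),((530,100),18),((305,108),73),((362,208),43),((265,375),123),((610,355),123)]: print(q,atz(e,*s(*q),z))
for n,z in [("glasses_case",39),("mug",92),("coin_bowl",48)]:
  for dd in (d,e):
    for b in boxes_of(n,dd)[:1]:
      x,y,w,h=b["bbox"];print(n,b["confidence"],atz(dd,x+w/2,y+h/2,z/2))
E
```

```text
[ 487.85280742 -149.55332374   18.        ] [ 656.79724265 -111.9971763    18.        ] 173.06844427518485 12.532989465763006 [617.68505067 -60.38222739  73.        ] [575.59437767 -10.47328421  43.        ]
(272, 112) [ 645.1191339  -112.26991166   18.        ]
(530, 100) [ 476.49452309 -148.9842792    18.        ]
(305, 108) [608.8647572  -57.38355045  73.        ]
(362, 208) [565.01796824  -5.78207309  43.        ]
(265, 375) [575.21217165 194.41854443 123.        ]
(610, 355) [411.96776245 157.7879408  123.        ]
glasses_case 0.73 [733.18058756 -27.8427573   19.5       ]
glasses_case 0.8 [721.96715411 -13.86718809  19.5       ]
mug 0.97 [381.32422393   4.00244711  46.        ]
mug 0.92 [364.28982304   3.28787454  46.        ]
coin_bowl 0.94 [643.57511223 178.62754334  24.        ]
coin_bowl 0.74 [657.86039468 164.05049177  24.        ]
```

{"api": "send_rows", "payload": {"plan": "-37 -31 -3 0 0; -37 -31 -3 0 0; -37 -31 -3 0 0; -37 -31 -3 0 0; -37 -31 -3 0 0; -37 -31 -3 0 0; -37 -31 -3 0 0; -37 -31 -3 0 0"}}

```text
t: 2.85
eef_pos: [418.8, 232.2, 238.7]
tcp_rot: [3.139, 0.001, 2.768]
ft_force: [0.7, 0.0, 0.0]
opening: 0.383
```

{"api": "send_rows", "payload": {"plan": "-40 -34 0 0 0; -40 -34 0 0 0; -40 -34 0 0 0; -40 -34 0 0 0; -40 -34 0 0 0; -38 -32 0 0 0; 0 0 0 0.15 0; 0 0 0 0.15 0"}}

```text
t: 3.65
eef_pos: [561.6, -39.2, 240.0]
tcp_rot: [3.136, 0.004, 2.46]
ft_force: [0.3, 0.4, -0.3]
opening: 0.005
```

{"api": "send_rows", "payload": {"plan": "0 0 0 0.15 0; 0 0 0 0.15 0; 0 0 0 0.15 0; 0 0 0 0.15 0; 0 0 0 0.08 0; 0 0 0 0 0"}}

```text
t: 4.25
eef_pos: [561.9, -40.8, 239.8]
tcp_rot: [3.135, -0.0, 1.774]
ft_force: [-0.7, -1.0, 0.4]
opening: 0.006
```

```bash
python3 - <<'E'
from h import *
d=eyes.read_camera("wrist");save(d,"w1.png",s=1.5);print(np.round(d["extrinsics"],3).tolist())
for t in ["thumb_block","cam_knob","cam_pivot"]:
    print(t,[(np.round(b["bbox"]).tolist(),round(b["confidence"],2)) for b in boxes_of(t,d)])
s=env.state();print(s["eef_pos"],s["tcp_rot"],s["opening"])
E
```

```text
[[0.979, -0.193, -0.058, 546.51], [0.201, 0.948, 0.245, 27.839], [0.008, -0.252, 0.968, 410.543], [0.0, 0.0, 0.0, 1.0]]
thumb_block [([169.0, 56.0, 139.0, 159.0], 0.7)]
cam_knob [([248.0, 129.0, 55.0, 74.0], 0.77)]
cam_pivot [([172.0, 44.0, 137.0, 185.0], 0.95), ([244.0, 129.0, 60.0, 74.0], 0.35)]
[561.83609218 -40.7731586  239.79899881] [ 3.13465777e+00 -1.41993673e-04  1.77746890e+00] 0.0017916701774995153
```

View pics/w1.png

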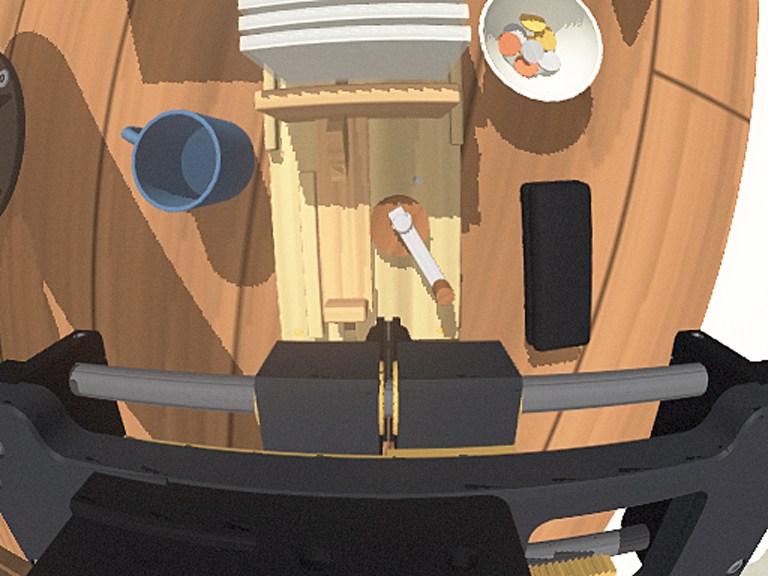

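```bash
python3 - <<'E'
from h import *
d=eyes.read_camera("wrist");save(d,"w1c.png",crop=(160,40,170,195),s=3.05)
print(proj(d,env.state()["eef_pos"],True))
E
```

```text
(np.float64(258.3150466414106), np.float64(228.04550269148118))
```

View pics/w1c.png

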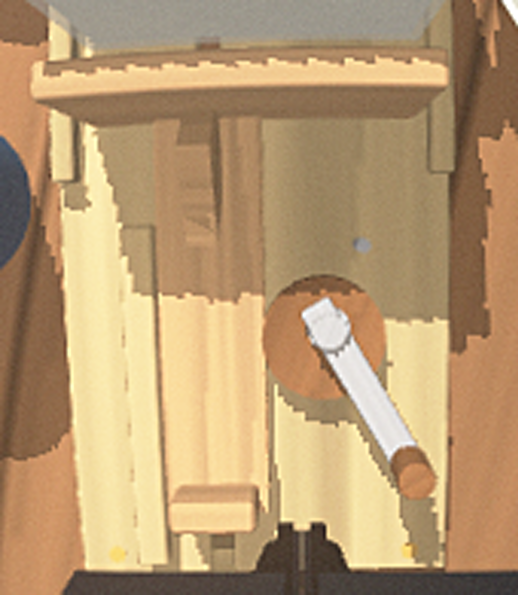

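```bash
python3 - <<'E'
from h import *
d=eyes.read_camera("wrist")
c=lambda x,y:(x/3.05+160,y/3.05+40)
P=lambda x,y,z:atz(d,*c(x,y),z,True)
ang=lambda a,b:np.degrees(np.arctan2(b[1]-a[1],b[0]-a[0]))
k=P(417,483,73);p=P(330,328,46);print("knob",k,"piv",p,np.linalg.norm((k-p)[:2]),ang(p,k))
a=P(447,180,18);b=P(447,560,18);print("base +x edge",a,b,ang(b,a))
a=P(265,130,33);b=P(265,480,33);print("bar +x edge",a,b,ang(b,a))
a=P(160,300,33);b=P(168,480,33);print("bar -x edge",a,b,ang(b,a))
a=P(65,220,18);b=P(85,560,18);print("base -x edge",a,b,ang(b,a))
a=P(33,78,114);b=P(447,68,114);print("plate",a,b,np.linalg.norm(b-a),ang(a,b))
a=P(172,512,63);b=P(258,508,63);print("block mid",a,b,np.linalg.norm(b-a),ang(a,b))
print("disc",P(325,338,32))
E
```

```text
knob [614.13022489 -61.38712668  73.        ] piv [569.69069354 -12.13949056  46.        ] 66.33401548669329 -47.93789043578502
base +x edge [607.3842549   59.02810884  18.        ] [ 648.32908019 -109.74303281   18.        ] 103.63680908491254
bar +x edge [527.27173407  62.00778216  33.        ] [556.88007541 -83.97541064  33.        ] 101.46521897148172
bar -x edge [498.32248316 -16.05359728  33.        ] [515.32509474 -92.64747405  33.        ] 102.51579770009185
base -x edge [448.14569237   9.32919355  18.        ] [ 481.38657395 -144.66650557   18.        ] 102.18074516198341
plate [451.77149709  59.24848714 114.        ] [584.7024528   88.03820857 114.        ] 136.01281942371975 12.220188187357968
block mid [521.61465382 -96.12458678  63.        ] [555.55391338 -87.22754041  63.        ] 35.08604812573138 14.689335323431697
disc [569.42166607 -18.25586751  32.        ]
```

{"api": "send_rows", "payload": {"plan": "-43 24 0 0 0; 0 0 30 0.15 0; 0 0 30 0.15 0; 0 0 25 0.15 0; 0 0 0 0.15 0; 0 0 0 0.15 0; 0 0 0 0.15 0; 0 0 0 0.15 0"}}

```text
t: 5.35
eef_pos: [596.5, -79.3, 151.4]
tcp_rot: [3.137, -0.007, 0.726]
ft_force: [0.5, -0.2, 0.2]
opening: 0.005
```

```bash
cat >> h.py <<'E'
EX=np.array([.977,.213]);EY=np.array([-.213,.977]);PIV=np.array([570,-12.5])
def rel(p): q=np.array(p[:2])-PIV; return np.array([q@EX,q@EY])
def world(r): return PIV+r[0]*EX+r[1]*EY
def status(target=None):
    s=env.state();p=s["eef_pos"];yaw=s["tcp_rot"][2]
    print("t",round(s["t"],2),"tcp",np.round(p,1),"yaw",round(yaw,3),"rel",np.round(rel(p),1),"F",np.round(s["ft_force"],1))
    if target is not None:
        dd=world(target)-p[:2];tx=np.array([np.cos(yaw),np.sin(yaw)]);ty=np.array([np.sin(yaw),-np.cos(yaw)])
        print("need tool x,y",np.round([dd@tx,dd@ty],1))
    return s
E
python3 - <<'E'
from h import *
status((10,-69))
d=eyes.read_camera("wrist");save(d,"w2.png",s=1.5)
E
```

```text
t 5.35 tcp [596.5 -79.3 151.4] yaw 0.726 rel [ 11.7 -71. ] F [ 0.5 -0.2  0.2]
need tool x,y [-0.5 -2.5]
```

View pics/w2.png

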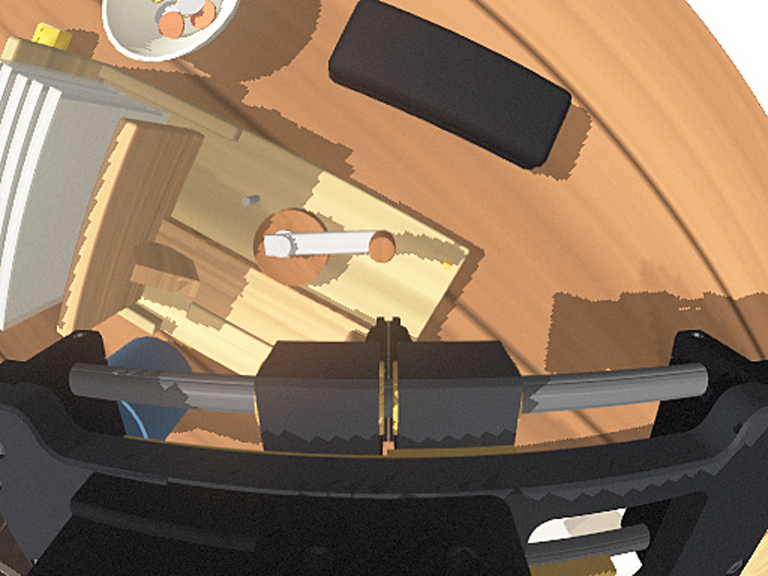

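```bash
python3 - <<'E'
from h import *
d=eyes.read_camera("wrist")
for n,u,v,z in [("knobtop",382,249,73),("piv",285,243,46),("corner+x",470,247,18),("pin",250,200,35),("plate top r",188,128,114)]:
    p=atz(d,u/1.5,v/1.5,z,True);print(n,p,rel(p))
E
```

```text
knobtop [614.01489358 -60.80744222  73.        ] [ 32.71306583 -56.57154338]
piv [572.85529538 -14.20147848  46.        ] [ 2.42720867 -2.27052239]
corner+x [ 648.10431687 -112.23488998   18.        ] [  55.06438601 -114.07720701]
pin [576.84106937  23.24467276  35.        ] [14.29734008 33.46539751]
plate top r [603.78385314  56.57268296 114.        ] [47.71930599 60.28805053]
```

{"api": "send_rows", "payload": {"plan": "-2 -2 40 0 0; 0 0 40 0 0; 0 0 19 0 0; 0 0 0 0 0"}}

```text
t: 5.85
eef_pos: [596.0, -79.4, 51.3]
tcp_rot: [3.133, -0.009, 0.752]
ft_force: [-0.6, 0.8, -0.3]
opening: 0.005
```

```bash
python3 - <<'E'
from h import *
status((10,-69))
d=eyes.read_camera("wrist");save(d,"w3.png",s=1.5)
E
```

```text
t 5.85 tcp [596.  -79.4  51.3] yaw 0.752 rel [ 11.2 -70.9] F [-0.6  0.8 -0.3]
need tool x,y [-0.1 -2.2]
```

View pics/w3.png

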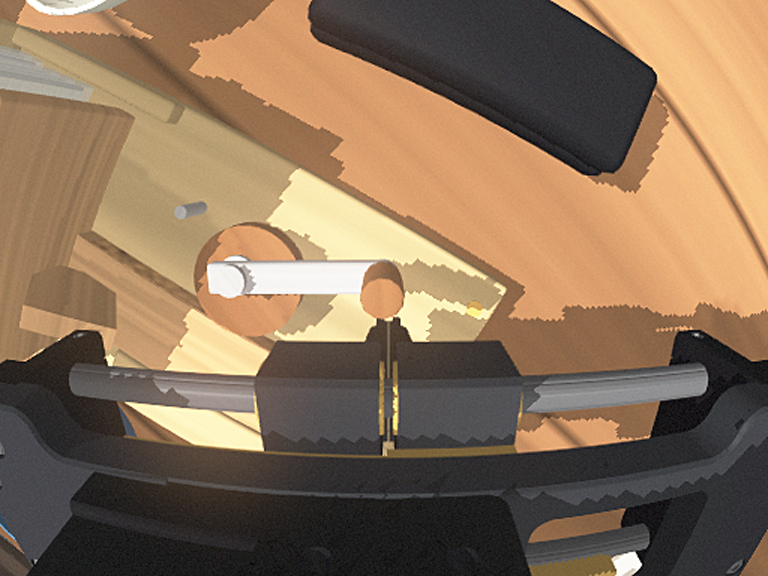

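{"api": "send_rows", "payload": {"plan": "7 -1 0 0 0; 7 1 0 -0.1 0; 8 1.5 0 -0.12 0; 8 1.5 0 -0.12 0; 8 1.5 0 -0.12 0"}}

```text
t: 6.4
eef_pos: [625.1, -52.7, 58.3]
tcp_rot: [3.126, -0.002, 1.236]
ft_force: [-2.7, -2.6, -3.2]
opening: 0.002
```

```bash
python3 - <<'E'
from h import *
status()
d=eyes.read_camera("wrist");save(d,"w4.png",s=1)
E
```

```text
t 6.4 tcp [625.1 -52.7  58.3] yaw 1.236 rel [ 45.3 -51. ] F [-2.7 -2.6 -3.2]
```

View pics/w4.png

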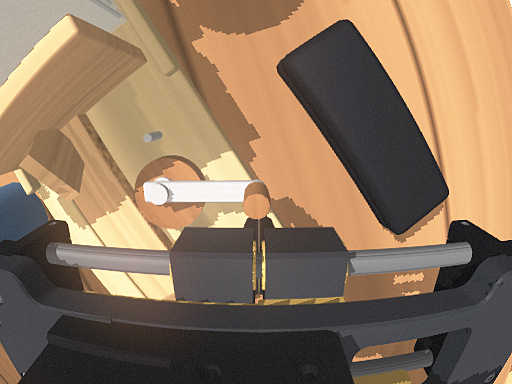

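{"api": "send_rows", "payload": {"plan": "8 1.5 5 -0.12 0; 8 1.5 3 -0.12 0; 8 1.5 2 -0.12 0; 8 1.5 2 -0.12 0"}}

```text
t: 6.85
eef_pos: [639.9, -22.2, 53.5]
tcp_rot: [3.118, 0.011, 1.736]
ft_force: [-1.3, -4.6, 2.8]
opening: 0.006
```

```bash
python3 - <<'E'
from h import *
status()
d=eyes.read_camera("wrist");save(d,"w5.png",s=1)
E
```

```text
t 6.85 tcp [639.9 -22.2  53.5] yaw 1.736 rel [ 66.2 -24.4] F [-1.3 -4.6  2.8]
```

View pics/w5.png

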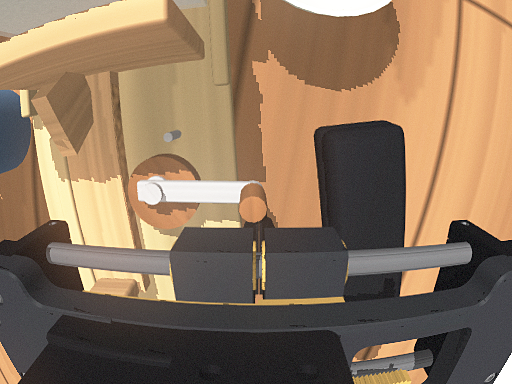

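{"api": "send_rows", "payload": {"plan": "8 1.5 3 -0.12 0; 8 1.5 2 -0.12 0; 8 1.5 2 -0.12 0; 8 1.5 2 -0.12 0"}}

```text
t: 7.3
eef_pos: [639.8, 9.2, 50.8]
tcp_rot: [3.116, 0.032, 2.225]
ft_force: [1.0, -3.9, 3.3]
opening: 0.005
```

```bash
python3 - <<'E'
from h import *
status()
d=eyes.read_camera("wrist");save(d,"w6.png",s=1)
E
```

```text
t 7.3 tcp [639.8   9.2  50.8] yaw 2.225 rel [72.8  6.4] F [ 1.  -3.9  3.3]
```

View pics/w6.png

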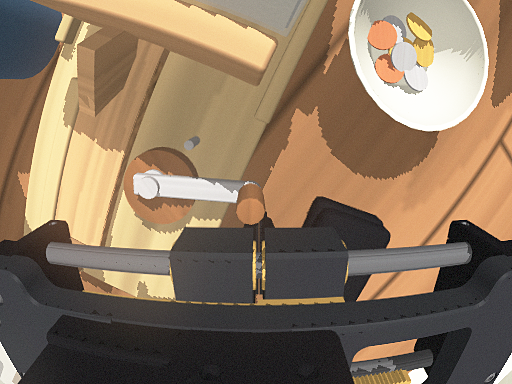

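{"api": "send_rows", "payload": {"plan": "8 1.5 2 -0.12 0; 8 1.5 2 -0.12 0; 8 0 2 -0.06 0; 5 -1 1 0 0"}}

```text
t: 7.75
eef_pos: [627.6, 30.7, 49.4]
tcp_rot: [3.116, 0.054, 2.523]
ft_force: [5.9, -0.4, -1.0]
opening: 0.002
```

```bash
python3 - <<'E'
from h import *
status()
d=eyes.read_camera("wrist");save(d,"w7.png",s=1.5)
E
```

```text
t 7.75 tcp [627.6  30.7  49.4] yaw 2.523 rel [65.5 30. ] F [ 5.9 -0.4 -1. ]
```

View pics/w7.png

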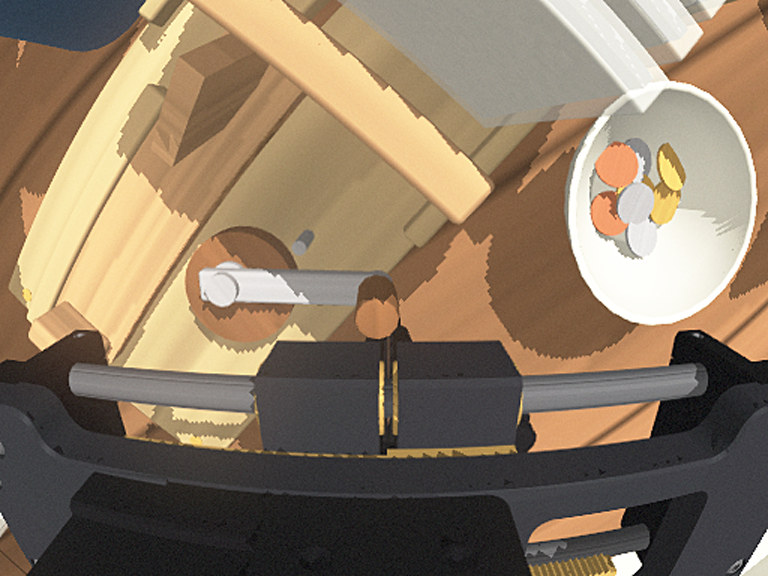

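```bash
cat >> h.py <<'E'
def lever(d,kp,pp=None):
    k=rel(atz(d,*kp,73,True));print("knob rel",k,"ang",np.degrees(np.arctan2(k[1],k[0])),"cam",np.radians(52)-np.arctan2(k[1],k[0]))
    if pp is not None: print("piv",rel(atz(d,*pp,46,True)))
E
python3 - <<'E'
from h import *
d=eyes.read_camera("wrist");lever(d,(377/1.5,321/1.5),(221/1.5,290/1.5))
E
```

```text
knob rel [48.62513766 41.57663901] ang 40.53190349817653 cam 0.2001560428932635
piv [-1.47985027 -0.42251304]
```

{"api": "send_rows", "payload": {"plan": "6 0.5 1 -0.08 0; 6 0 1 -0.08 0; 5 -0.5 1 0 0"}}

```text
t: 8.15
eef_pos: [617.5, 39.0, 48.8]
tcp_rot: [3.12, 0.066, 2.675]
ft_force: [5.5, 1.4, 2.6]
opening: 0.002
```

```bash
python3 - <<'E'
from h import *
status()
d=eyes.read_camera("wrist");save(d,"w8.png",s=1.5)
E
```

```text
t 8.15 tcp [617.5  39.   48.8] yaw 2.675 rel [57.4 40.2] F [5.5 1.4 2.6]
```

View pics/w8.png

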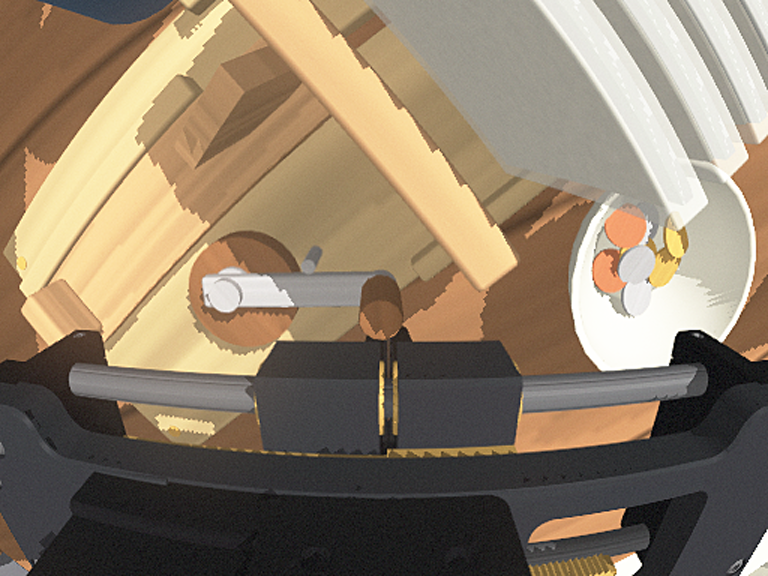

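{"api": "send_rows", "payload": {"plan": "4 0 1 0 0; 0 0 0 0 0"}}

```text
t: 8.4
eef_pos: [616.8, 39.4, 49.4]
tcp_rot: [3.117, 0.073, 2.666]
ft_force: [0.5, -0.9, -0.8]
opening: 0.011
```

```bash
python3 - <<'E'
from h import *
status()
d=eyes.read_camera("wrist");save(d,"w9.png",crop=(100,130,240,130),s=3)
E
```

```text
t 8.4 tcp [616.8  39.4  49.4] yaw 2.666 rel [56.8 40.8] F [ 0.5 -0.9 -0.8]
```

View pics/w9.png

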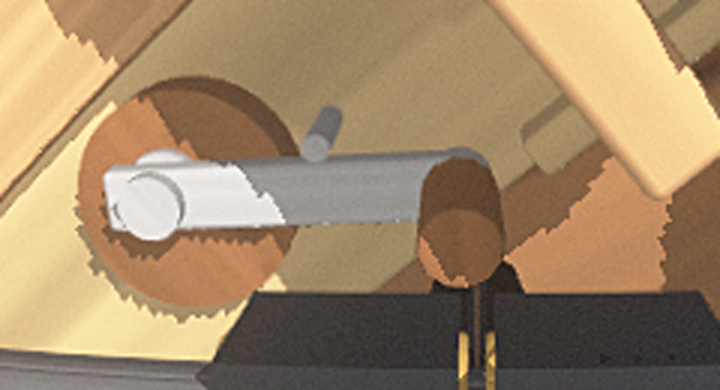

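```bash
python3 - <<'E'
from h import *
d=eyes.read_camera("wrist");lever(d,(253.5,212.5),(149/1+0.5,199.5))
status()
E
```

```text
knob rel [38.32966615 51.55510045] ang 53.37030749478102 cam -0.023916377548683698
piv [-1.06180261 -0.76720806]
t 8.5 tcp [616.5  39.7  49.3] yaw 2.666 rel [56.6 41.1] F [ 4.9 -4.3  1.4]
```

{"api": "send_rows", "payload": {"plan": "-12 0 0 0 0; 0 0 40 0 0"}}

```text
t: 8.7
eef_pos: [633.0, 33.2, 14.0]
tcp_rot: [3.114, 0.076, 2.663]
ft_force: [1.8, -0.1, -1.2]
opening: 0.001
```

I sent z with the wrong sign, so the arm went down. It landed beside the base and nothing was touched (force under 2 N). Next I go straight up.

{"api": "send_rows", "payload": {"plan": "0 0 -40 0 0; 0 0 -45 0 0; 0 0 -30 0 0"}}

```text
t: 9.0
eef_pos: [620.5, 33.7, 108.9]
tcp_rot: [3.129, 0.041, 2.658]
ft_force: [0.3, 0.3, -0.3]
opening: 0.001
```

```bash
python3 - <<'E'
from h import *
status((-47.5,-104))
d=eyes.read_camera("wrist");save(d,"w10.png",s=1.5)
E
```

```text
t 9.0 tcp [620.5  33.7 108.9] yaw 2.658 rel [59.2 34.3] F [ 0.3  0.3 -0.3]
need tool x,y [  -7.1 -174.5]
```

View pics/w10.png

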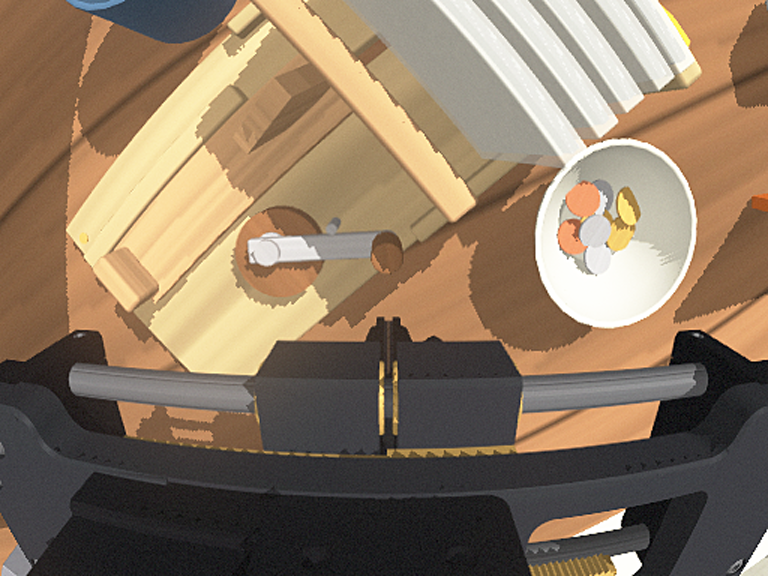

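```bash
python3 - <<'E'
from h import *
d=eyes.read_camera("wrist");
for q in [(95,261),(138,309),(119,274)]: print(rel(atz(d,q[0]/1.5,q[1]/1.5,63,True)))
lever(d,(388/1.5,257/1.5))
E
```

```text
[-66.76770031 -81.42979214]
[-27.53932846 -80.37127651]
[-49.90637871 -73.93177017]
knob rel [41.42117841 50.93439168] ang 50.88108949030878 cam 0.019528672429279803
```

{"api": "send_rows", "payload": {"plan": "-4 -44 0 0 0; -3 -44 0 0 0; 0 -44 0 0 0; 0 -42 0 0 0; 0 0 0 0.14 0; 0 0 0 0.14 0; 0 0 0 0.14 0; 0 0 0 0.14 0"}}

```text
t: 9.9
eef_pos: [543.8, -130.7, 105.2]
tcp_rot: [3.107, 0.023, 2.074]
ft_force: [-0.0, 0.3, -0.3]
opening: 0.006
```

{"api": "send_rows", "payload": {"plan": "0 0 0 0.14 0; 0 0 0 0.14 0; 0 0 0 0.02 0"}}

```text
t: 10.2
eef_pos: [543.1, -131.3, 103.0]
tcp_rot: [3.106, 0.008, 1.756]
ft_force: [-0.5, -0.3, -0.6]
opening: 0.006
```

```bash
python3 - <<'E'
from h import *
status((-47.5,-104))
d=eyes.read_camera("wrist");save(d,"w11.png",s=1.5)
E
```

```text
t 10.2 tcp [ 543.1 -131.3  103. ] yaw 1.756 rel [ -51.6 -110.3] F [-0.5 -0.3 -0.6]
need tool x,y [6.4 3.9]
```

View pics/w11.png

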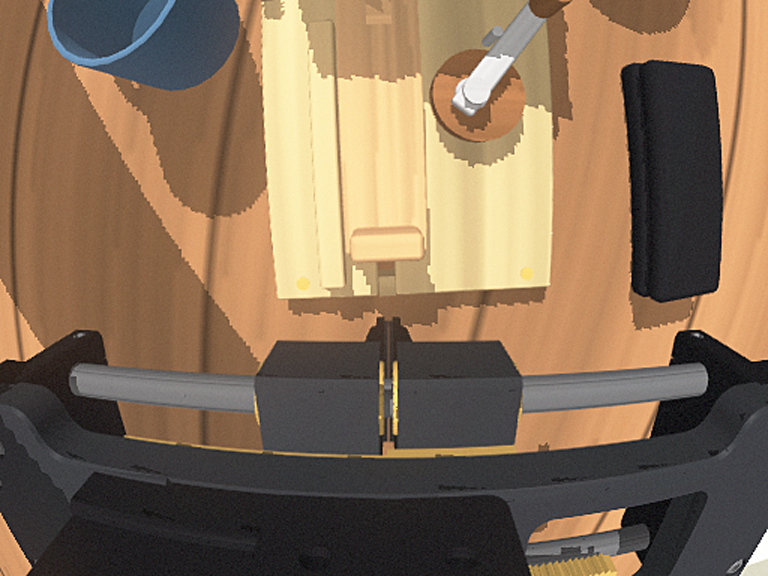

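{"api": "send_rows", "payload": {"plan": "2 2 30 0 0; 0 0 28 0 0; 0 0 3 0 0; 8 0 0 0.0 0"}}

```text
t: 10.65
eef_pos: [546.1, -121.9, 40.4]
tcp_rot: [3.106, 0.009, 1.77]
ft_force: [0.5, 0.7, 0.2]
opening: 0.006
```

```bash
python3 - <<'E'
from h import *
status((-47.5,-92))
d=eyes.read_camera("wrist");save(d,"w12.png",s=1.5)
E
```

```text
t 10.65 tcp [ 546.1 -121.9   40.4] yaw 1.77 rel [ -46.7 -101.8] F [0.5 0.7 0.2]
need tool x,y [ 9.8 -1. ]
```

View pics/w12.png

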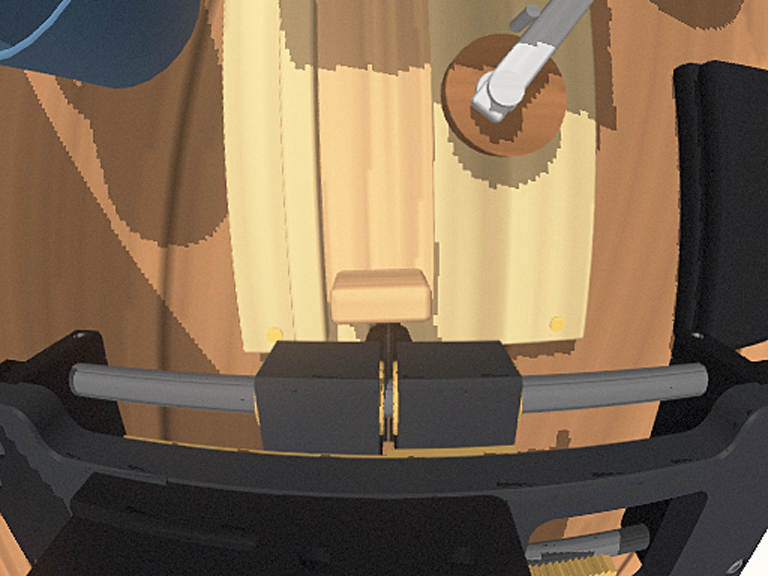

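{"api": "send_rows", "payload": {"plan": "6 0 0 0 0; 6 0 0 0.01 0; 6 0 0 0 0; 5 0 0 0 0; 5 0 0 0 0; 5 0 0 0 0"}}

```text
t: 11.3
eef_pos: [539.5, -85.9, 43.7]
tcp_rot: [3.103, 0.011, 1.762]
ft_force: [-1.1, -4.7, -3.2]
opening: 0.006
```

```bash
python3 - <<'E'
from h import *
status((-47.5,-50))
d=eyes.read_camera("wrist");save(d,"w13.png",s=1.5)
E
```

```text
t 11.3 tcp [539.5 -85.9  43.7] yaw 1.762 rel [-45.4 -65.3] F [-1.1 -4.7 -3.2]
need tool x,y [15.2 -2.4]
```

View pics/w13.png

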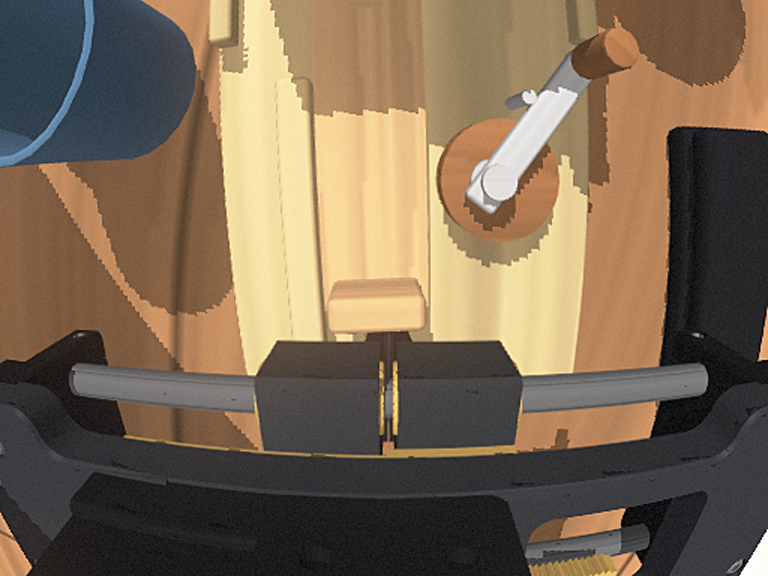

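{"api": "send_rows", "payload": {"plan": "5 -0.5 0 0 0; 5 -0.5 0.5 0 0; 5 -0.5 0.5 0 0; 4 0 0.5 0 0"}}

```text
t: 11.75
eef_pos: [537.0, -72.6, 43.7]
tcp_rot: [3.097, 0.022, 1.767]
ft_force: [-9.7, -62.8, 0.3]
opening: 0.002
```

{"api": "send_rows", "payload": {"plan": "4 0 0 0 0; 4 0 0 0 0"}}

```text
t: 11.95
eef_pos: [537.0, -73.0, 44.0]
tcp_rot: [3.094, 0.033, 1.768]
ft_force: [-2.1, -40.8, -7.3]
opening: 0.005
```

```bash
python3 - <<'E'
from h import *
status((-47.5,-50))
d=eyes.read_camera("side");save(d,"s14.png",crop=(150,150,160,150),s=4)
E
```

```text
t 11.95 tcp [537. -73.  44.] yaw 1.768 rel [-45.1 -52.1] F [ -2.1 -40.8  -7.3]
need tool x,y [ 2.  -2.4]
```

View pics/s14.png

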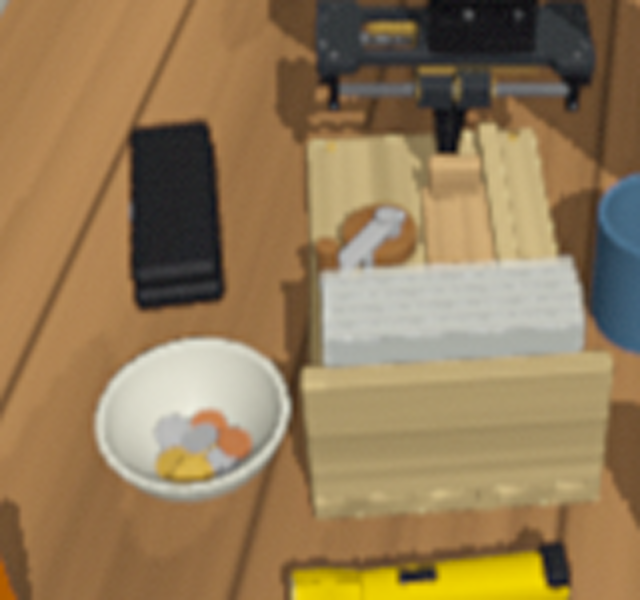

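{"api": "send_rows", "payload": {"plan": "-12 0 0 0 0; 0 0 -40 0 0; 0 0 -45 0 0; 0 0 -30 0 0"}}

```text
t: 12.4
eef_pos: [531.3, -82.8, 158.2]
tcp_rot: [3.103, 0.028, 1.765]
ft_force: [-0.2, 0.8, -0.0]
opening: 0.006
```

```bash
python3 - <<'E'
from h import *
status((36,75))
d=eyes.read_camera("wrist");save(d,"w15.png",s=1.5)
E
```

```text
t 12.4 tcp [531.3 -82.8 158.2] yaw 1.765 rel [-52.8 -60.5] F [-0.2  0.8 -0. ]
need tool x,y [137.2  86. ]
```

View pics/w15.png

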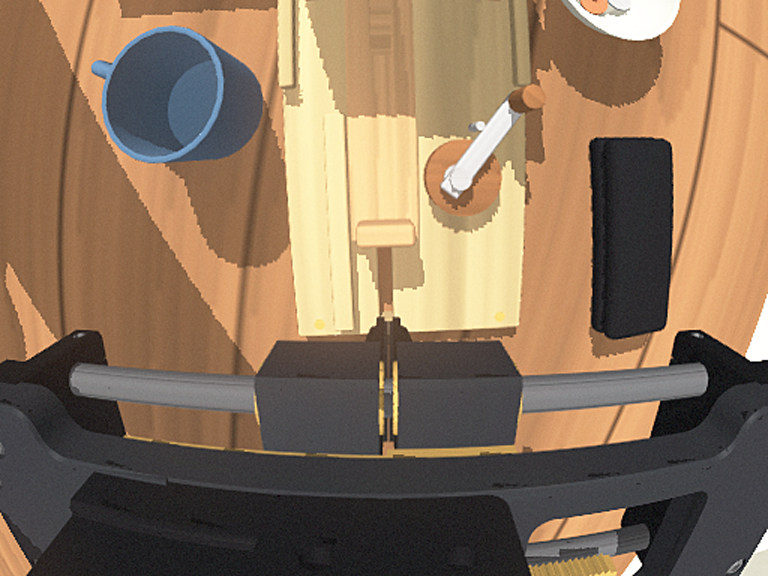

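```bash
python3 - <<'E'
from h import *
d=eyes.read_camera("wrist")
print(rel(atz(d,385/1.5,239/1.5,63,True)));lever(d,(531/1.5,97/1.5))
E
```

```text
[-48.15350266 -36.99862976]
knob rel [40.00186605 50.39192039] ang 51.5569239419752 cam 0.007733136049290268
```

{"api": "send_rows", "payload": {"plan": "34 21 -2 0 0; 34 21 -2 0 0; 34 21 0 0 0; 34 21 0 0 0; 0 0 0 -0.1 0; 0 0 0 -0.1 0"}}

```text
t: 13.1
eef_pos: [589.1, 74.6, 160.5]
tcp_rot: [3.106, 0.035, 1.967]
ft_force: [0.6, -0.8, -0.3]
opening: 0.004
```

```bash
python3 - <<'E'
from h import *
status((36,75))
d=eyes.read_camera("wrist");save(d,"w16.png",s=1.5)
d=eyes.read_camera("scene");save(d,"s16.png",crop=(170,60,200,190),s=3.1)
E
```

```text
t 13.1 tcp [589.1  74.6 160.5] yaw 1.967 rel [37.2 81.1] F [ 0.6 -0.8 -0.3]
need tool x,y [-5.7 -2.3]
```

View pics/w16.png

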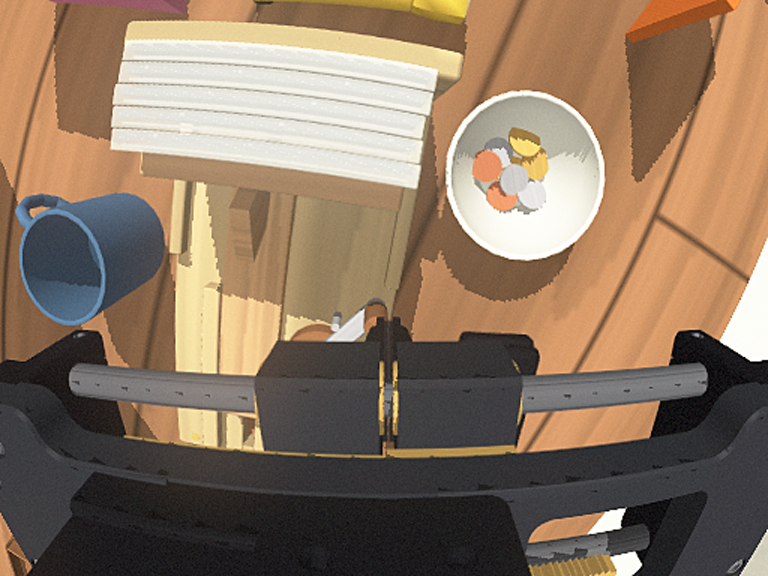

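View pics/s16.png

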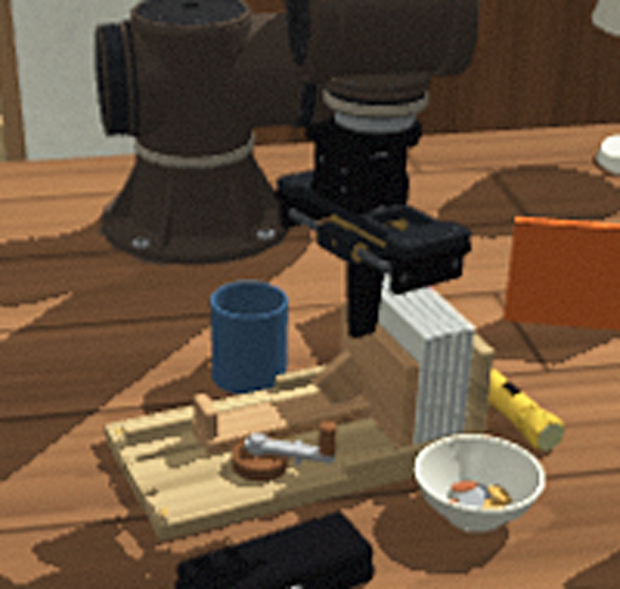

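{"api": "send_rows", "payload": {"plan": "-7 -2 10 0 0; 0 0 35 0 0; 0 0 30 0 0"}}

```text
t: 13.5
eef_pos: [594.8, 64.0, 85.5]
tcp_rot: [3.1, 0.037, 1.955]
ft_force: [-0.1, -0.1, 0.4]
opening: 0.004
```

```bash
python3 - <<'E'
from h import *
status((36,75))
d=eyes.read_camera("wrist");save(d,"w17.png",s=1.5)
E
```

```text
t 13.5 tcp [594.8  64.   85.5] yaw 1.955 rel [40.5 69.4] F [-0.1 -0.1  0.4]
need tool x,y [ 6.2 -3.5]
```

View pics/w17.png

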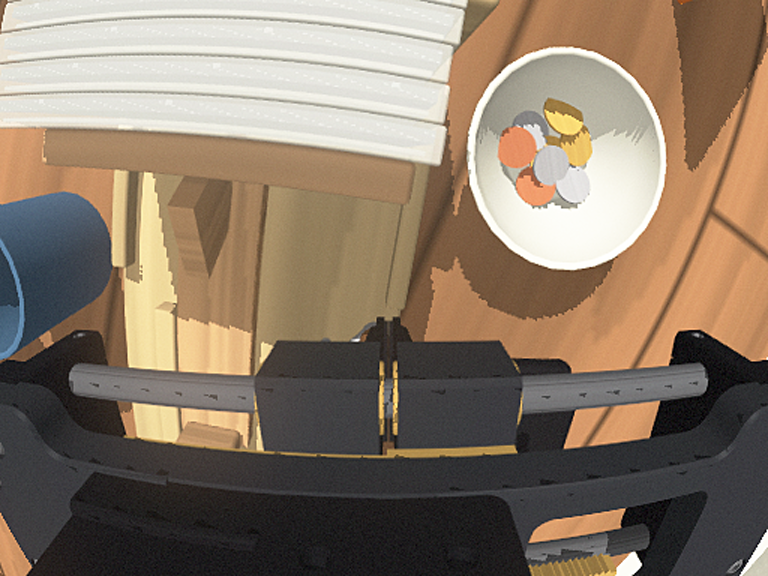

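{"api": "send_rows", "payload": {"plan": "8 -4 0 0 0; 3 0 14 0 0; 2 0 14 0 0; 0 0 2 0 0"}}

```text
t: 13.95
eef_pos: [584.3, 73.0, 49.7]
tcp_rot: [3.107, 0.033, 1.947]
ft_force: [0.4, -0.3, 0.2]
opening: 0.002
```

```bash
python3 - <<'E'
from h import *
status((36,75))
d=eyes.read_camera("scene");save(d,"s18.png",crop=(200,110,150,130),s=4)
E
```

```text
t 13.95 tcp [584.3  73.   49.7] yaw 1.947 rel [32.2 80.4] F [ 0.4 -0.3  0.2]
need tool x,y [-6.   2.9]
```

View pics/s18.png

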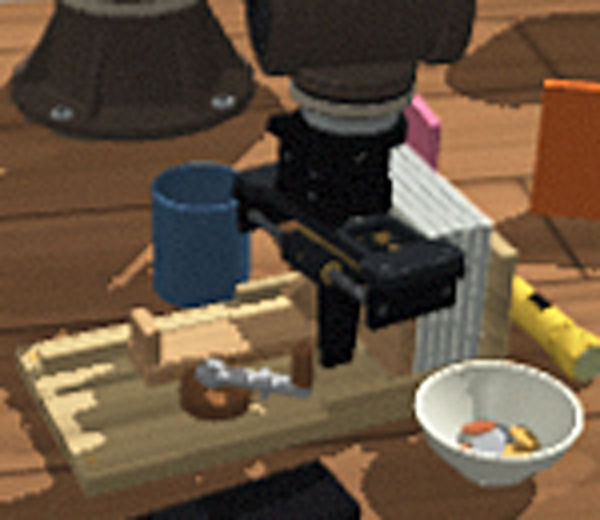

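```bash
cat >> h.py <<'E'
def plan(Ls,dist=18,zt=50):
    s=env.state();p=rel(s["eef_pos"]);yaw=s["tcp_rot"][2];z=s["eef_pos"][2]
    for L in Ls:
        ph=min(10,L);tyaw=np.radians(102.3+ph);a=np.radians(L);f=np.radians(ph)
        q=65*np.array([np.cos(a),np.sin(a)])+dist*np.array([-np.sin(f),np.cos(f)])
        dd=world(q)-world(p);tx=np.array([np.cos(yaw),np.sin(yaw)]);ty=np.array([np.sin(yaw),-np.cos(yaw)])
        print(L,np.round(q,1),"row",np.round([dd@tx,dd@ty],1),"dz",round(z-zt,1),"turn",round(yaw-tyaw,3))
        p=q;yaw=tyaw
E
python3 - <<'E'
from h import *
status();plan([52,45,38,31,24,17,10,3])
E
```

```text
t 14.0 tcp [584.6  72.9  50.1] yaw 1.947 rel [32.5 80.3] F [-0.1 -0.7 -1.1]
52 [36.9 68.9] row [-11.9   2.5] dz 0.1 turn -0.013
45 [42.8 63.7] row [-6.2  4.9] dz 0.1 turn 0.0
38 [48.1 57.7] row [-6.8  4.1] dz 0.1 turn 0.0
31 [52.6 51.2] row [-7.2  3.3] dz 0.1 turn 0.0
24 [56.3 44.2] row [-7.6  2.4] dz 0.1 turn 0.0
17 [59.  36.7] row [-7.8  1.4] dz 0.1 turn 0.0
10 [60.9 29. ] row [-7.9  0.5] dz 0.1 turn 0.0
3 [64.  21.4] row [-8.1  1.7] dz 0.1 turn 0.122
```

{"api": "send_rows", "payload": {"plan": "-12 2.5 0 -0.01 0; -6.2 4.9 0 0 0; -6.8 4.1 0 0 0; -7.2 3.3 0 0 0"}}

```text
t: 14.4
eef_pos: [611.4, 48.4, 53.8]
tcp_rot: [3.106, 0.032, 1.959]
ft_force: [-0.4, 5.1, -4.2]
opening: 0.005
```

```bash
python3 - <<'E'
from h import *
status();plan([24,17,10,3,-4])
d=eyes.read_camera("wrist");save(d,"w19.png",s=1)
E
```

```text
t 14.4 tcp [611.4  48.4  53.8] yaw 1.959 rel [53.4 50.7] F [-0.4  5.1 -4.2]
24 [56.3 44.2] row [-7.   1.7] dz 3.8 turn -0.001
17 [59.  36.7] row [-7.8  1.4] dz 3.8 turn 0.0
10 [60.9 29. ] row [-7.9  0.5] dz 3.8 turn 0.0
3 [64.  21.4] row [-8.1  1.7] dz 3.8 turn 0.122
-4 [66.1 13.4] row [-8.1  1.7] dz 3.8 turn 0.122
```

View pics/w19.png

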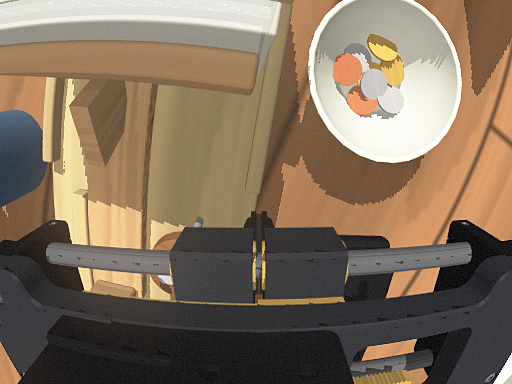

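{"api": "send_rows", "payload": {"plan": "-7 1.7 3 0 0; -7.8 1.4 1 0 0; -7.9 0.5 1 0 0; -8.1 1.7 0 0.12 0"}}

```text
t: 14.85
eef_pos: [630.9, 19.9, 52.4]
tcp_rot: [3.099, 0.027, 1.838]
ft_force: [-2.7, 4.2, -3.1]
opening: 0.008
```

```bash
python3 - <<'E'
from h import *
status();plan([-4,-11,-18,-25,-32,-39])
d=eyes.read_camera("side");save(d,"s20.png",crop=(200,150,130,120),s=4)
E
```

```text
t 14.85 tcp [630.9  19.9  52.4] yaw 1.838 rel [66.4 18.7] F [-2.7  4.2 -3.1]
-4 [66.1 13.4] row [-5.3 -0.5] dz 2.4 turn 0.122
-11 [67.2  5.3] row [-8.1  1.7] dz 2.4 turn 0.122
-18 [67.4 -3. ] row [-8.1  1.7] dz 2.4 turn 0.122
-25 [ 66.5 -11.2] row [-8.1  1.7] dz 2.4 turn 0.122
-32 [ 64.7 -19.2] row [-8.1  1.7] dz 2.4 turn 0.122
-39 [ 61.8 -26.9] row [-8.1  1.7] dz 2.4 turn 0.122
```

View pics/s20.png

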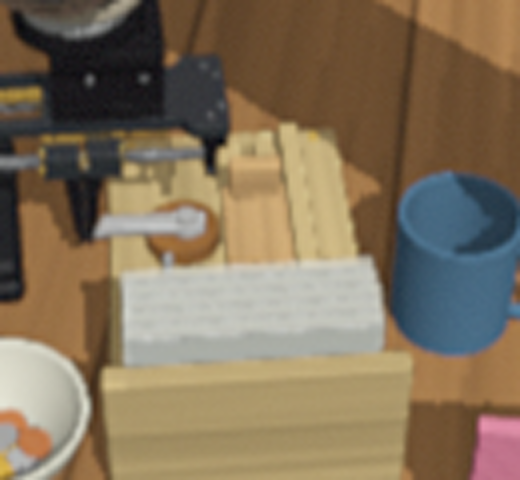

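Lever is turning (roughly along rack +x). Continuing.

{"api": "send_rows", "payload": {"plan": "-6 -0.5 2 0.12 0; -8.1 1.7 1 0.12 0; -8.1 1.7 1 0.12 0; -8.1 1.7 1 0.12 0"}}

```text
t: 15.3
eef_pos: [639.4, -12.1, 50.5]
tcp_rot: [3.088, 0.002, 1.339]
ft_force: [-0.8, 4.9, 3.3]
opening: 0.005
```

```bash
python3 - <<'E'
from h import *
status();plan([-32,-39,-46,-53,-59])
d=eyes.read_camera("side");save(d,"s21.png",crop=(200,150,130,120),s=4)
E
```

```text
t 15.3 tcp [639.4 -12.1  50.5] yaw 1.339 rel [ 67.9 -14.4] F [-0.8  4.9  3.3]
-32 [ 64.7 -19.2] row [-5.7 -0.9] dz 0.5 turn 0.112
-39 [ 61.8 -26.9] row [-8.1  1.7] dz 0.5 turn 0.122
-46 [ 58.1 -34.3] row [-8.1  1.7] dz 0.5 turn 0.122
-53 [ 53.5 -41.1] row [-8.1  1.7] dz 0.5 turn 0.122
-59 [ 48.9 -46.4] row [-6.9  1.5] dz 0.5 turn 0.105
```

View pics/s21.png

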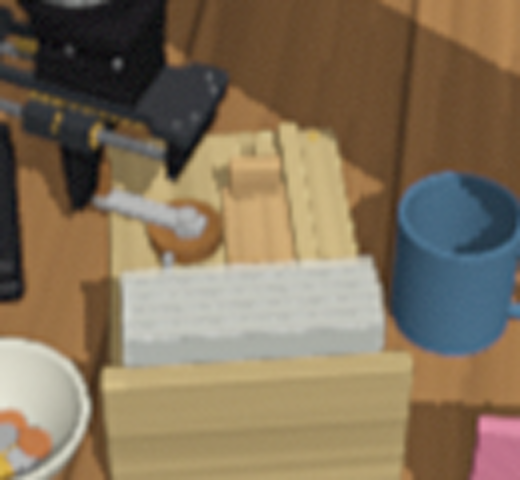

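{"api": "send_rows", "payload": {"plan": "-6 -0.9 1 0.11 0; -8.1 1.7 1 0.12 0; -8.1 1.7 1 0.12 0; -8.1 1.7 1 0.12 0"}}

```text
t: 15.75
eef_pos: [634.2, -43.1, 49.1]
tcp_rot: [3.086, -0.028, 0.862]
ft_force: [1.7, 11.7, 6.4]
opening: 0.002
```

```bash
python3 - <<'E'
from h import *
status();plan([-53,-59,-64])
d=eyes.read_camera("wrist");save(d,"w22.png",s=1)
d=eyes.read_camera("side");save(d,"s22.png",crop=(200,150,130,120),s=4)
E
```

```text
t 15.75 tcp [634.2 -43.1  49.1] yaw 0.862 rel [ 56.2 -43.5] F [ 1.7 11.7  6.4]
-53 [ 53.5 -41.1] row [-0.6 -3.6] dz -0.9 turn 0.002
-59 [ 48.9 -46.4] row [-6.9  1.5] dz -0.9 turn 0.105
-64 [ 44.7 -50.5] row [-5.7  1.3] dz -0.9 turn 0.087
```

View pics/s22.png

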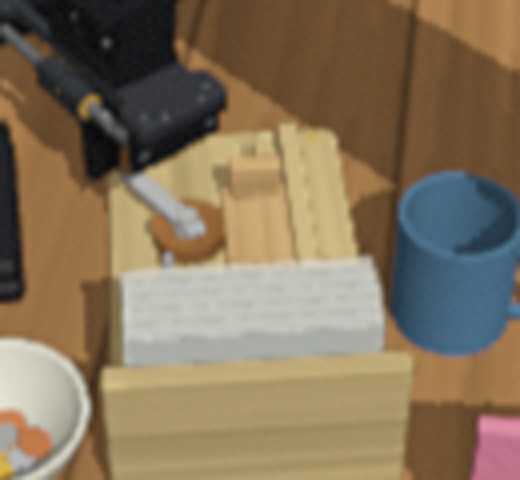

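{"api": "send_rows", "payload": {"plan": "-6 -1 0 0.06 0; -6 -0.5 0 0.08 0"}}

```text
t: 16.05
eef_pos: [630.4, -50.6, 50.2]
tcp_rot: [3.08, -0.045, 0.728]
ft_force: [17.8, 12.8, -14.1]
opening: 0.005
```

```bash
python3 - <<'E'
from h import *
status();plan([-59,-64,-67])
E
```

```text
t 16.05 tcp [630.4 -50.6  50.2] yaw 0.728 rel [ 50.9 -50.1] F [ 17.8  12.8 -14.1]
-59 [ 48.9 -46.4] row [ 0.1 -4.1] dz 0.2 turn -0.028
-64 [ 44.7 -50.5] row [-5.7  1.3] dz 0.2 turn 0.087
-67 [ 42.  -52.8] row [-3.4  0.9] dz 0.2 turn 0.052
```

{"api": "send_rows", "payload": {"plan": "-6 -0.5 0 0.06 0; -6 0 0 0.03 0"}}

```text
t: 16.25
eef_pos: [627.3, -55.9, 50.2]
tcp_rot: [3.076, -0.064, 0.641]
ft_force: [16.8, 16.6, -11.7]
opening: 0.002
```

```bash
python3 - <<'E'
from h import *
status();plan([-64])
d=eyes.read_camera("side");save(d,"s23.png",crop=(200,150,130,120),s=4)
E
```

```text
t 16.25 tcp [627.3 -55.9  50.2] yaw 0.641 rel [ 46.8 -54.6] F [ 16.8  16.6 -11.7]
-64 [ 44.7 -50.5] row [-0.2 -4.6] dz 0.2 turn -0.028
```

View pics/s23.png

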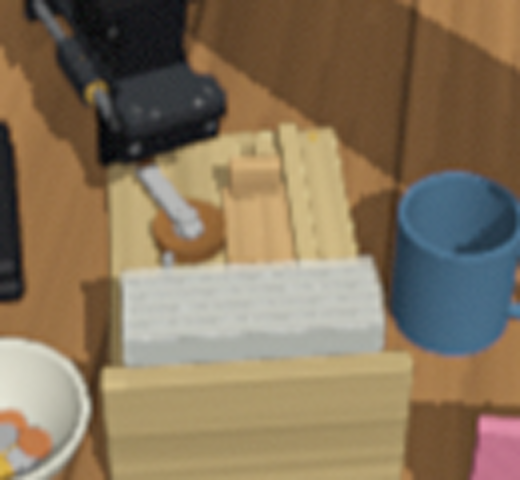

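{"api": "send_rows", "payload": {"plan": "0 0 0 0 0; 8 0 0 0 0; 8 1 0 0 0; 0 0 -40 0 0; 0 0 -45 0 0; 0 0 -45 0 0; 0 0 -40 0 0"}}

```text
t: 17.0
eef_pos: [626.5, -43.8, 221.4]
tcp_rot: [3.079, -0.056, 0.659]
ft_force: [0.5, -0.5, -0.6]
opening: 0.004
```

{"api": "send_rows", "payload": {"plan": "-35 0 -10 0 0; -35 0 0 0 0; -35 0 0 0 0; 0 0 0 0 0"}}

```text
t: 17.4
eef_pos: [543.8, -109.7, 234.3]
tcp_rot: [3.066, -0.062, 0.669]
ft_force: [-0.2, 0.4, 0.3]
opening: 0.005
```

```bash
python3 - <<'E'
from h import *
status()
d=eyes.read_camera("wrist");save(d,"w24.png",s=1.5)
d=eyes.read_camera("scene");save(d,"s24.png",crop=(190,100,180,170),s=3.3)
E
```

```text
t 17.4 tcp [ 543.8 -109.7  234.3] yaw 0.669 rel [-46.3 -89.4] F [-0.2  0.4  0.3]
```

View pics/w24.png

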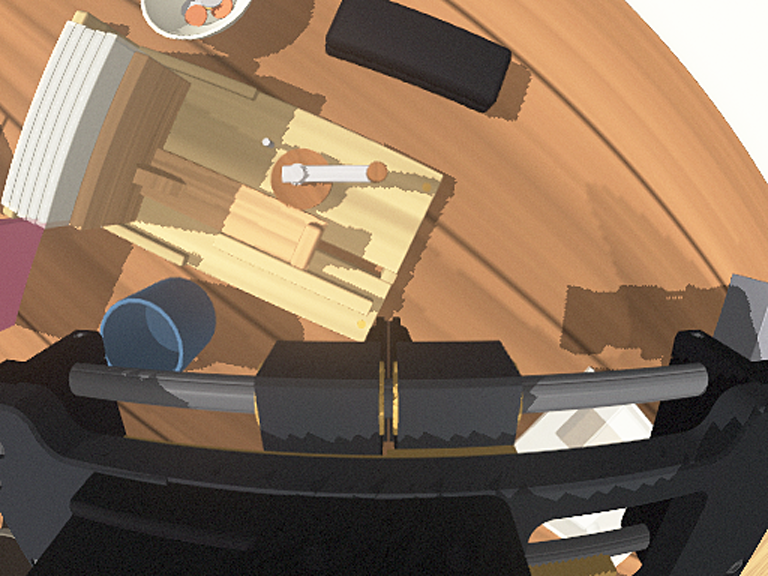

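View pics/s24.png

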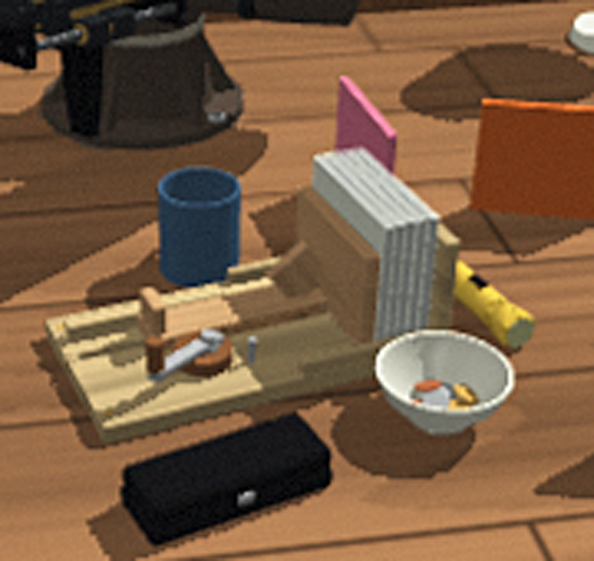

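```bash
python3 - <<'E'
from h import *
d=eyes.read_camera("wrist");save(d,"w24c.png",crop=(170,80,130,110),s=5)
lever(d,(376/1.5,173/1.5),(292/1.5,173/1.5))
k=atz(d,376/1.5,173/1.5,73,True);p=atz(d,292/1.5,173/1.5,46,True);q=rel(k)-rel(p);print("relative to seen pivot",np.linalg.norm(q),np.radians(52)-np.arctan2(q[1],q[0]))
print("block",rel(atz(d,311/1.5,244/1.5,63,True)))
E
```

```text
knob rel [ 27.57965418 -58.74594444] ang -64.85119663653798 cam 2.0394381162029114
piv [0.82109456 2.42106302]
relative to seen pivot 66.76393723438592 2.065984625183027
block [-42.96916889 -36.89042661]
```

View pics/w24c.png

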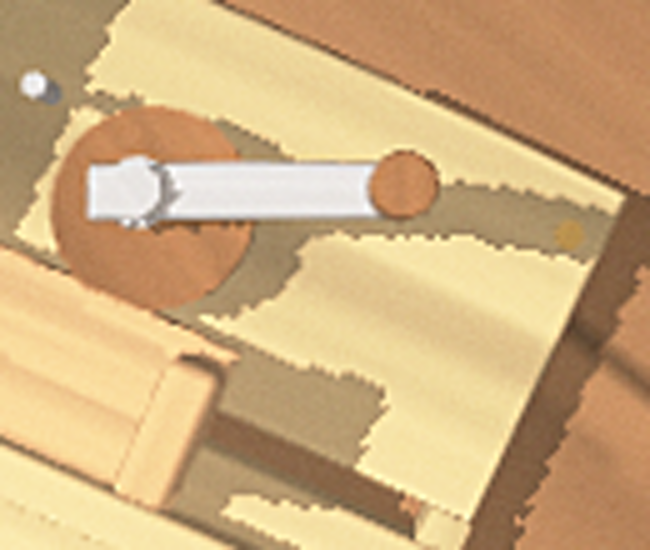

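```bash
python3 - <<'E'
from h import *
s=status();print(np.abs(s["qvel"]).max());print(job_done())
E
```

```text
t 17.55 tcp [ 546.5 -108.2  234.1] yaw 0.67 rel [-43.3 -88.5] F [ 0.8  0.9 -0.7]
0.014738513249958368
the job is handed in; nothing more can be done
None
```

The job is handed in, at about 17.6 s of the 72 s; no verdict came back, so the results below are my own last checks.

**What I did:** I pushed the lever round to its stop (cam measured about 0.0 rad). Then I pushed the thumb block forward until the cases stopped hard against the fixed end (40–60 N on the wrist). Last I swung the lever back to clamp, with about 22–24 N sideways at the end, and lifted clear.

**Last checks:**
- **Cam:** about 2.04 rad from the wrist picture, or 2.07 if measured against the pivot as seen. The two differ by 0.03, and both are well past 1.80.
- **Slide:** the thumb block stands about 37 mm forward of where it was just after freeing, and clamping did not move it.
- **Cases:** all five look upright and close together. I judged this from the pictures and did not measure the angles.
- **Other things:** the bowl, torch, mug and glasses case look unmoved in the last pictures. I did not measure them, and I did not look specifically at the alarm clock or the clear box's lid at the end.
- **Robot:** nothing was touching it, with under 2 N at the wrist.

**Not checked or went wrong:**
- I could not measure the force between cam and bar directly.
- I once sent a lift with the wrong sign, and the fingers went down beside the base to z = 14 mm. Force stayed under 2 N and nothing moved.
- The tool tilted a few degrees over the run.

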